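# Shut the bottle filler's guarded valve and cover it

### The arm

A 6-joint arm with a two-finger parallel gripper is mounted at the origin on the work surface. World frame = base frame: x ahead of the robot, y to its left, z up, the work surface at z = 0. Lengths are in m, angles in rad, forces in N, time in s.
With the tool pointing down it reaches from about 0.3 to 0.775 m from the base axis. Payload 14.6 kg.
Tool frame: the origin (TCP) lies between the finger pads; the fingertips stand 8 mm ahead of it and the grasp point (between the pads) lies 11 mm behind it; x points along the fingers, y is the direction in which the jaws open and shut, and the axes are right-handed (so a half turn about x gives the same grasp; the last joint's range is limited). The gripper opens to 94 mm and grips with 3 to 60 N. Pads are 16 mm wide; open, the fingers measure 119 mm over their backs; the gripper's body (75 mm by 177 mm) begins 78 mm behind the grasp point.
Start: joints at [-1.279, 0.3, 1.521, -0, 1.321, -0.067], TCP at [0.193, -0.515, 0.174] pointing down, gripper open.
Joint ranges: [-3.03, 3.03], [-0.79, 2.21], [0.23, 2.52], [-1.04, 4.18], [0, 3.07], [-2.55, 2.55]. Speed limits (rad/s): [2.22, 2.22, 2.57, 3.14, 3.14, 3.14].

### API

Orientations are given as [roll, pitch, yaw] about the fixed x, y, z axes, in that order (R = Rz(yaw) Ry(pitch) Rx(roll)).
In Python, from station import ctrl gives the robot as it stands.
- The arm moves only by the shell command python3 -m creep 'ROWS' [FORCE]. ROWS is a JSON object of lists of equal length, an entry for each row: "hand": the closure, from -1 (fully open) to 1 (shut); "slide": the shift along the tool's x, y, z in m, a list of three; "spin": the turn about the tool's x in degrees. A call has 1 to 12 rows; each row is the pose to reach, as a shift and turn from the pose commanded when the call began, along the tool's axes at that moment; what a row does not reach only later rows make up. A row lasts 1/12 s, in which the tool goes at most 41.7 mm and 7.16 degrees, less where a joint would pass 70% of its speed; a pose out of reach is approached as far as the arm can. A call with a gripper value outside its range is refused whole. The fingers move at their own pace and stop on an object; FORCE is the grip in N (left out, the last holds). Time passes only in rows, so rows that repeat a pose let the fingers close. It gives the time, the measured TCP pose, the force and the opening at its end, in the units of the state.
- ctrl.get_obs(): the state, without advancing time (a new reading comes with each control period).
- ctrl.camera(name): name is "scene" or "top" or "wrist"; returns the picture (480x640x3 uint8, red, green, blue); there is no depth.
- ctrl.calibration(name): a dict with "K" (3x3 intrinsics, pixels), "k1" (the pictures are not rectified: a ray, as slopes to the right and down, at radius r is drawn at 1 + k1 r^2 times it, then the intrinsics apply), "R" (3x3) and "t" (3): a world point X has camera coordinates R X + t. Camera axes: x right, y down, z forward; pixel columns grow to the right and rows downward; lengths in m; the calibration is good to about 2 mm. A picture is of the moment at which its call begins: read the wrist's pose just before it. calibration takes no time and is no camera call; for the wrist camera it gives the pose at the moment of the call.
- ctrl.hand_in(): hands the job in, once; it reports no verdict.
The state is a dict: "time_s": time; "qpos": joint angles; "joint_vel": joint speeds; "tau": joint torques, N m; "ee_pos": TCP position; "eef_rot": TCP orientation; "force": force on the tool from outside, world axes, zero at the start; "moment": the same for the moment, N m; "grip_width": finger opening in m.
Only numpy, scipy, OpenCV 4.12 (cv2) and the standard library are available. Lean on these libraries where they do the work, as an engineer would, in place of code of your own. Each camera call takes 0.05 s, during which the arm holds its last target.

### The job

Shut the bottle filler down for the night: reach into the guard collar on top of it and turn the black bar knob clockwise until the valve is snug on its seat, firm but not forced; go by feel, because the seat is worn and the closing point shifts. Then take the round cover with the black grip from the bench and set it gently into the collar so that its rim lies flush all round. Do not knock or lean on the collar, and leave the bottles and glassware standing where they are.

Things in the scene. Friction and masses are not known exactly. Their poses are not given: they have to be found in the camera images.
- filler: bench bottle filler, fixed: flat stainless box 240 (x) x 440 (y) x 100 mm high. Origin: centre of its underside, on the table; -x is its front, z up. At its +y end a mast and a head arm with nozzle rise to 310 mm, and a low drip tray with the bottle being filled stands in front
- well: round aluminium guard collar fixed on the filler's top near its -y end: a plain ring, inner diameter 74, wall 9, 38 mm high, open above. Origin: on its axis at the recess floor (100 mm above the table); the rim is 38 mm above the origin. z up, x and y as the filler's. The robot may press on it with 25 N at most
- knob: black bar knob of the shut-off valve, on the collar's axis inside it. Origin: on the axis at the recess floor; x along the bar, z up. Bar 44 (x) x 14 (y) mm, from 4 to 25 mm above the floor, its top 13 mm below the rim; under it a flat skirt 42 mm across, 4.5 mm high. 30 mm from the bar's flat side to the collar's wall at mid bar
- valve (a joint): knob angle, rad, growing clockwise seen from above; 0 to 0.5 (open) at the start. Packing friction 0.08 N m against any motion (at rest, up to that either way; more if turned fast). The worn seat is met unseen somewhere between 1.4 and 2.3; from there it resists with 2.5 N m per rad. Snug: 0.12 to 0.6 N m on the seat, best about 0.3; more is forcing it. Let go, it backs off a little and holds
- cover_mid (a point): round cover, loose on the bench, upright, 160 g: flange 92 mm across, 5 thick; below it a spigot 70.6 across, 8 deep, chamfered; above it a round black grip 23 across, 24 high; 37 mm high in all. This point is its centre, 18.5 mm above the spigot's underside and 5.5 above the flange's top. Seated, the flange lies on the rim and this point is 48.5 mm above the recess floor
- filling_bottle: empty clear bottle, 68 mm across, 200 mm high, on the drip tray under the nozzle; origin: centre of its underside. Bystander
- amber_bottle: spirit bottle with black cap, 68 mm across, 240 mm high, behind the cover; origin: centre of its underside. Bystander
- sample_bottle: small sample bottle with black cap, 42 mm across, 120 mm high; origin: centre of its underside. Bystander
- stopper: bar-top cork stopper, 29 mm across, 32 mm high, standing on its head between filler and cover; origin: centre of its underside. Bystander
- beaker: glass beaker, 66 mm across, 75 mm high; origin: centre of its underside. Bystander
- funnel: white funnel lying mouth down, 96 mm across, 100 mm high; origin: centre of its underside. Bystander
Mind the look-alikes: they are no part of the job. There is more than one size of the part that bears cover_mid; the job needs the largest.

How it is judged:
On the way, in this order (a step that is already met when the one before it is completed fails the run):
1. the valve is turned clockwise until its seat carries at least 0.12 N m (6 N at the stem's stop) (contact force between knob and well above 6 N), for 0.2 s.
2. the cover is seated in the collar (z of cover_mid in the frame of well below 0.0505 m and horizontal distance between cover_mid and well below 0.005 m and angle between cover_mid's own z axis and vertical below 0.05 rad), for 0.2 s.
At the end, for the whole second after the job is handed in: The valve still presses on its seat (at least 0.04 N m, 2 N at the stem's stop), and the cover lies in the collar with its flange on the rim: within 2 mm of fully down, 5 mm of centre and 0.05 rad of level (all of step 2 and contact force between knob and well above 2 N); the robot touches nothing.
It fails at once if the valve is forced: more than 0.6 N m on its seat (30 N at the stem's stop) (contact force between knob and well above 30 N).
It fails at once if the robot presses on the guard collar with more than 25 N (contact force between any of the fingers, the arm and well above 25 N).
It fails at once if the cover is dropped or forced into the collar (more than 30 N between them) (contact force between cover and well above 30 N).
It fails at once if a bottle or a piece of glassware is shifted by more than 25 mm or knocked over (distance of any of filling_bottle, amber_bottle, sample_bottle, stopper, beaker, funnel from where it was at the start of the episode above 0.025 m or angle between any of filling_bottle, amber_bottle, sample_bottle, stopper, beaker, funnel's own z axis and vertical above 0.3 rad).
It also fails if it takes over 72 s, if anything falls off the work surface, if the arm or the gripper's body presses on something with over 40 N, if the wrist force passes 120 N, or if a joint passes its speed limit or range.

## Working session

There is one attempt and no reset: what is moved stays moved. The work goes in short steps, Python scripts to look and compute and a shell command to move; the robot and the scene stay as the last step left them, time stands still between calls to the robot, and variables do not carry over. Pictures are saved under pics/ and viewed, and the job is handed in when it is done.

```bash
ls; mkdir -p pics; python3 - <<'E'
from station import ctrl
import cv2,json
o=ctrl.get_obs();print(o)
for n in ['scene','top','wrist']:
    c=ctrl.calibration(n);print(n,c)
    im=ctrl.camera(n);cv2.imwrite(f'pics/{n}0.png',im[:,:,::-1])
E
```

```text
pics
{'time_s': 0.0, 'qpos': array([-1.27857859e+00,  3.00488525e-01,  1.52158241e+00,  5.53051749e-05,
        1.32071059e+00, -6.65917130e-02]), 'joint_vel': array([ 5.80566886e-04, -1.19846860e-05,  3.10135074e-05, -1.29216071e-04,
        1.37115552e-03, -1.26363156e-03]), 'tau': array([ 7.62065229e-04, -5.31806159e+01, -3.52738130e+01,  7.08697387e-02,
        2.44099548e-02, -1.08767833e-04]), 'ee_pos': array([ 0.19306708, -0.51467645,  0.17347624]), 'eef_rot': array([-1.68241568,  1.56960625,  1.8179727 ]), 'force': array([-0.61775388,  0.64680055, -0.14074887]), 'moment': array([-0.0156922 , -0.02109921,  0.0162748 ]), 'grip_width': 0.09413641825505344}
scene {'K': array([[579.41915272,   0.        , 310.21880245],
       [  0.        , 579.41915272, 235.17964415],
       [  0.        ,   0.        ,   1.        ]]), 'k1': -0.00934713276293101, 'R': array([[ 0.79930407,  0.60092469, -0.0015851 ],
       [ 0.37939362, -0.50668246, -0.77416624],
       [-0.46601875,  0.61819285, -0.63298035]]), 't': array([-0.39003968, -0.17912234,  1.64133878])}
top {'K': array([[578.23368535,   0.        , 318.69446813],
       [  0.        , 578.23368535, 245.04182534],
       [  0.        ,   0.        ,   1.        ]]), 'k1': -0.11589810757717196, 'R': array([[ 0.06439366, -0.99791724,  0.00382516],
       [-0.97801707, -0.06387043, -0.19850232],
       [ 0.19833321,  0.00904122, -0.98009295]]), 't': array([-0.137443  ,  0.55808281,  1.30583648])}
wrist {'K': array([[422.57649341,   0.        , 320.34845962],
       [  0.        , 422.57649341, 239.57228943],
       [  0.        ,   0.        ,   1.        ]]), 'k1': -0.014716993380089402, 'R': array([[ 3.50710343e-01, -9.36483953e-01,  2.47579695e-04],
       [-8.98419193e-01, -3.36380577e-01,  2.82296053e-01],
       [-2.64282442e-01, -9.92265758e-02, -9.59327305e-01]]), 't': array([-0.55063635, -0.02883713,  0.3909541 ])}
```

View pics/scene0.png

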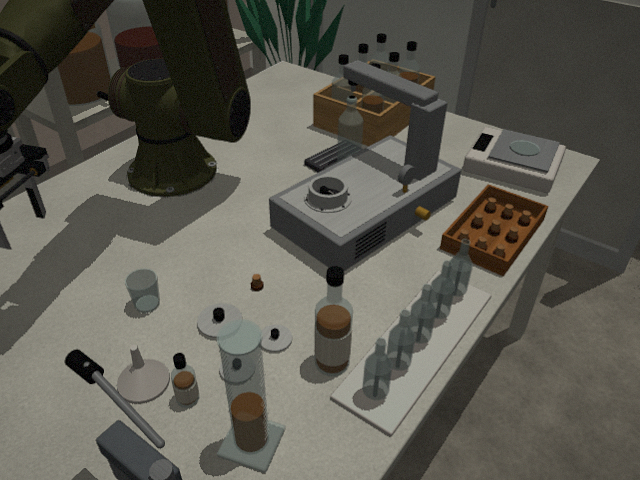

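View pics/top0.png

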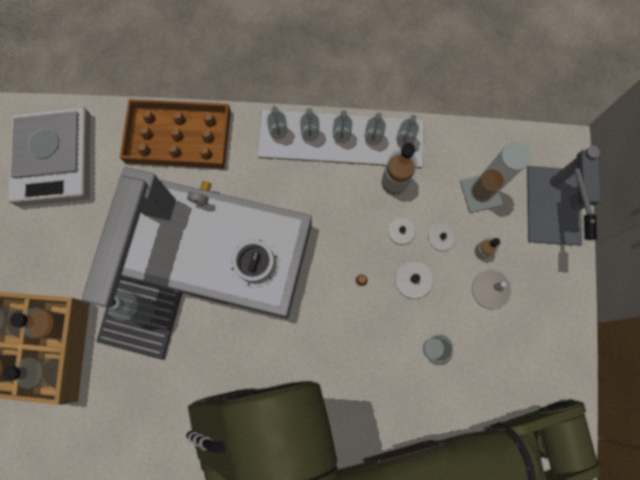

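View pics/wrist0.png

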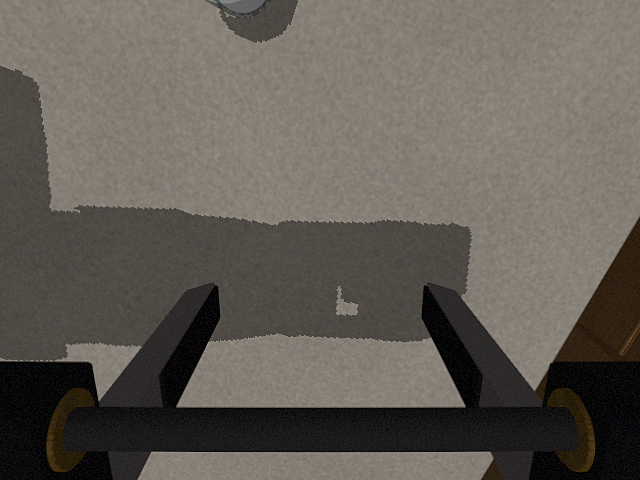

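```bash
cat > h.py <<'E'
import numpy as np,cv2
from station import ctrl
def ray(c,uv):
    K=c['K'];d=np.array([(uv[0]-K[0,2])/K[0,0],(uv[1]-K[1,2])/K[1,1]]);s=d.copy()
    for _ in range(20): s=d/(1+c['k1']*(s@s))
    R=c['R'];o=-R.T@c['t'];v=R.T@np.array([s[0],s[1],1]);return o,v
def plane(c,uv,z):
    o,v=ray(c,uv);return o+v*(z-o[2])/v[2]
def proj(c,X):
    p=c['R']@np.array(X)+c['t'];s=p[:2]/p[2];s=s*(1+c['k1']*(s@s));return s*[c['K'][0,0],c['K'][1,1]]+c['K'][:2,2]
def crop(im,x0,y0,x1,y1,f,name): cv2.imwrite('pics/'+name,cv2.resize(im[y0:y1,x0:x1],None,fx=f,fy=f,interpolation=cv2.INTER_CUBIC))
E
python3 - <<'E'
from h import *
im=cv2.imread('pics/top0.png')
crop(im,220,225,320,325,6,'c1.png');crop(im,380,200,480,310,5,'c2.png')
E
```

```text
(no output)
```

View pics/c1.png

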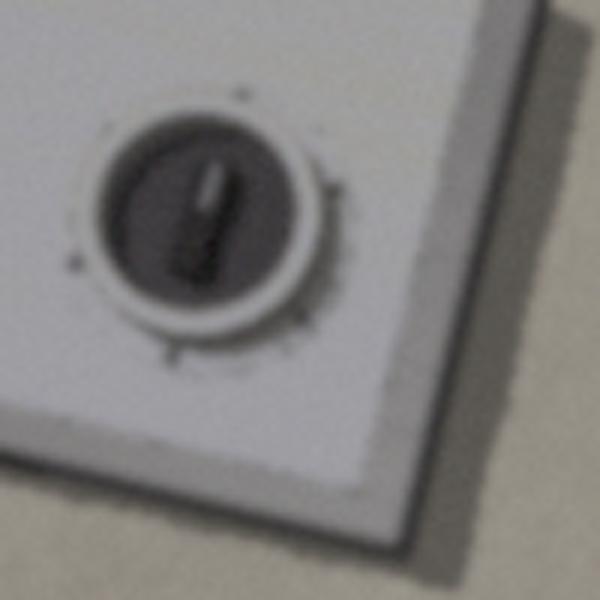

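View pics/c2.png

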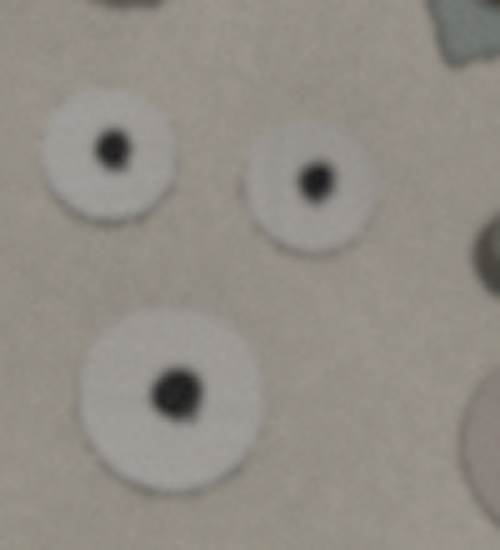

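```bash
python3 - <<'E'
from h import *
im=cv2.imread('pics/top0.png');c=ctrl.calibration('top');g=cv2.cvtColor(im,cv2.COLOR_BGR2GRAY)
print(g[255:268,225:290:3])
# flange: brighter/less saturated than bench
sat=im.astype(int).max(2)-im.min(2)
for name,(x0,y0,x1,y1) in dict(cover=(390,255,440,305)).items():
    r=g[y0:y1,x0:x1];s=sat[y0:y1,x0:x1]; print(r[25,::2],s[25,::2])
    m=((r>145)).astype(np.uint8)
def fitc(m,off):
    cs,_=cv2.findContours(m,cv2.RETR_EXTERNAL,cv2.CHAIN_APPROX_NONE)
    k=max(cs,key=cv2.contourArea);e=cv2.fitEllipse(cv2.convexHull(k));return (e[0][0]+off[0],e[0][1]+off[1]),e[1]
t,_=cv2.threshold(g[255:305,390:440],0,255,cv2.THRESH_BINARY+cv2.THRESH_OTSU);print(t)
m=(sat[255:305,390:440]<11).astype(np.uint8);m=cv2.morphologyEx(m,cv2.MORPH_OPEN,np.ones((3,3)))
e=fitc(m,(390,255));print(e,plane(c,e[0],.013))
# grip
m=(g[255:305,390:440]<80).astype(np.uint8);e=fitc(m,(390,255));print('grip',e,plane(c,e[0],.037))
# collar interior dark
m=(g[230:295,225:285]<110).astype(np.uint8);m=cv2.morphologyEx(m,cv2.MORPH_CLOSE,np.ones((3,3)));e=fitc(m,(225,230));print('inner',e,plane(c,e[0],.138))
for uv in [(253.6,261.3),(254,261)]:print(plane(c,uv,.138))
a=plane(c,(220+215/6,225+165/6),.125);b=plane(c,(220+195/6,225+282/6),.125);print(a,b,np.degrees(np.arctan2(*(a-b)[1::-1])))
for n,uv,z in [('amber',(397,185),0.02),('stop',(362,280),.03),('beaker',(436,349),.04),('funnel',(492,289),.0),('samp',(486,250),.05),('cornerR',(309,215),.1),('cornerB',(288,314),.1),('cornerTL',(165,182),.1)]:print(n,plane(c,uv,z)[:2])
E
```

```text
[[158 159 156 156  99  45  47  63  61  48  89  30  52  59  72 151 110 119
  157 157 158 158]
 [159 159 156 155  89  45  55  59  57  49  88  26  51  59  67 147 107  98
  155 157 156 157]
 [158 156 155 152  81  39  57  59  59  57  83  26  54  59  64 142 110  98
  150 160 156 158]
 [158 159 157 151  71  39  59  58  59  59  73  24  50  61  62 142 111 109
  150 158 161 158]
 [159 158 154 150  73  38  57  59  57  55  61  24  56  59  65 138 113 111
  149 161 160 156]
 [159 159 149 148  66  40  62  62  59  46  47  32  57  61  60 140 113 107
  146 160 158 158]
 [159 159 147 150  67  46  60  63  56  40  39  32  56  58  66 143 115 106
  145 159 159 160]
 [158 159 148 150  70  43  64  60  50  42  36  37  56  60  66 146 110 109
  151 159 159 156]
 [159 157 150 152  74  40  59  62  52  44  33  44  60  60  62 149 106 108
  154 158 158 157]
 [157 159 155 154  77  42  62  61  50  44  31  46  59  59  68 151  97 109
  154 157 157 155]
 [158 155 157 153  86  40  61  60  47  45  19  50  60  61  79 153  88 108
  150 157 157 156]
 [158 156 153 153  99  45  63  58  41  40  25  52  60  60  94 153  84 110
  1
[... 385 characters left out ...]
436028 -0.334921    0.013     ]
grip ((415.0057067871094, 278.28225326538086), (8.100419044494629, 8.775481224060059)) [ 0.50431026 -0.33396891  0.037     ]
inner ((252.29766845703125, 259.8721218109131), (32.303707122802734, 33.12563705444336)) [0.50647859 0.04201444 0.138     ]
[0.50348807 0.03887072 0.138     ]
[0.50421393 0.03804751 0.138     ]
[0.52581876 0.03718316 0.125     ] [0.48150323 0.04082472 0.125     ] -4.697634332489041
amber [ 0.73749917 -0.28477358]
stop [ 0.49325422 -0.20889247]
beaker [ 0.34110725 -0.38846616]
funnel [ 0.49528181 -0.53084651]
samp [ 0.58105593 -0.50052221]
cornerR [ 0.62594709 -0.07458097]
cornerB [ 0.39603427 -0.04324881]
cornerTL [0.68429434 0.26884844]
```

```bash
cat >> h.py <<'E'
from scipy.spatial.transform import Rotation as Ro
def state():
    o=ctrl.get_obs();R=Ro.from_euler('xyz',o['eef_rot']).as_matrix();return o,R
def goto(p,jaw=None):
    o,R=state();print('t',round(o['time_s'],2),'slide mm',np.round(R.T@(np.array(p)-o['ee_pos'])*1000,1),end=' ')
    j=np.degrees(np.arctan2(R[1,1],R[0,1]));print('jaw deg',round(j,1),'xaxis',np.round(R[:,0],3),'q6',round(o['qpos'][5],3),end=' ')
    if jaw is not None: d=(j-jaw+90)%180-90;print('spin',round(d,1),'or',round(d-180*np.sign(d),1))
    else: print()
E
python3 - <<'E'
from h import *
goto([0.45,0.035,0.33],90)
goto([0.45,0.035,0.33],85)
c=ctrl.calibration('wrist');o,R=state();cp=-c['R'].T@c['t'];print(R.T@(cp-o['ee_pos']),R.T@c['R'].T)
E
```

```text
t 0.15 slide mm [-156.  -424.7 -433.6] jaw deg -69.4 xaxis [-0.     0.001 -1.   ] q6 -0.067 spin 20.6 or -159.4
t 0.15 slide mm [-156.  -424.7 -433.6] jaw deg -69.4 xaxis [-0.     0.001 -1.   ] q6 -0.067 spin 25.6 or -154.4
[-0.20976994  0.00063136 -0.08243617] [[-1.27783283e-03 -2.82372420e-01  9.59304010e-01]
 [ 9.99999080e-01 -7.97795643e-04  1.09720813e-03]
 [ 4.55507243e-04  9.59304529e-01  2.82373180e-01]]
```

```bash
python3 - <<'E'
from h import *
goto([0.534,0.039,0.30],85)
E
```

```text
t 0.15 slide mm [-126.  -398.9 -513.7] jaw deg -69.4 xaxis [-0.     0.001 -1.   ] q6 -0.067 spin 25.6 or -154.4
```

```bash
python3 -m creep '{"hand":[-1,-1,-1,-1,-1,-1,-1,-1,-1,-1,-1,-1],"slide":[[-0.126,0,0],[-0.126,0,0],[-0.126,0,0],[-0.126,-0.399,-0.514],[-0.126,-0.399,-0.514],[-0.126,-0.399,-0.514],[-0.126,-0.399,-0.514],[-0.126,-0.399,-0.514],[-0.126,-0.399,-0.514],[-0.126,-0.399,-0.514],[-0.126,-0.399,-0.514],[-0.126,-0.399,-0.514]],"spin":[0,0,0,-154,-154,-154,-154,-154,-154,-154,-154,-154]}' 40
python3 - <<'E'
from h import *
goto([0.534,0.039,0.30],85)
E
```

```text
time_s: 1.15
ee_pos: [0.3902, -0.1937, 0.2997]
eef_rot: [1.177, 1.571, -0.474]
force: [1.2, -0.8, 0.4]
grip_width: 0.0945
t 1.15 slide mm [  -0.3  124.5 -243.5] jaw deg -4.6 xaxis [ 0. -0. -1.] q6 -0.464 spin -89.6 or 90.4
```

```bash
python3 -m creep '{"hand":[-0.2,-0.2,-0.2,-0.2,-0.2,-0.2,-0.2,-0.2,-0.2,-0.2,-0.2,-0.2],"slide":[[0,0.1245,-0.2435],[0,0.1245,-0.2435],[0,0.1245,-0.2435],[0,0.1245,-0.2435],[0,0.1245,-0.2435],[0,0.1245,-0.2435],[0,0.1245,-0.2435],[0,0.1245,-0.2435],[0,0.1245,-0.2435],[0,0.1245,-0.2435],[0,0.1245,-0.2435],[0,0.1245,-0.2435]],"spin":[-90,-90,-90,-90,-90,-90,-90,-90,-90,-90,-90,-90]}' 40
python3 -m creep '{"hand":[-0.2,-0.2,-0.2],"slide":[[0,0,0],[0,0,0],[0,0,0]],"spin":[-3.5,-3.5,-3.5]}'
python3 - <<'E'
from h import *
goto([0.534,0.039,0.30],85)
import pickle
c=ctrl.calibration('wrist');im=ctrl.camera('wrist')[:,:,::-1];cv2.imwrite('pics/w1.png',im);pickle.dump(c,open('w1.pkl','wb'))
E
```

```text
time_s: 2.15
ee_pos: [0.5349, 0.0362, 0.2993]
eef_rot: [-3.054, 1.57, 3.078]
force: [0.3, 0.4, 0.2]
grip_width: 0.0561
time_s: 2.4
ee_pos: [0.5349, 0.0361, 0.2995]
eef_rot: [-3.086, 1.571, 3.098]
force: [-0.1, 0.0, 0.3]
grip_width: 0.0564
t 2.4 slide mm [-0.5  2.8 -1.2] jaw deg 84.3 xaxis [-0.  0. -1.] q6 -1.473 spin -0.7 or 179.3
```

View pics/w1.png

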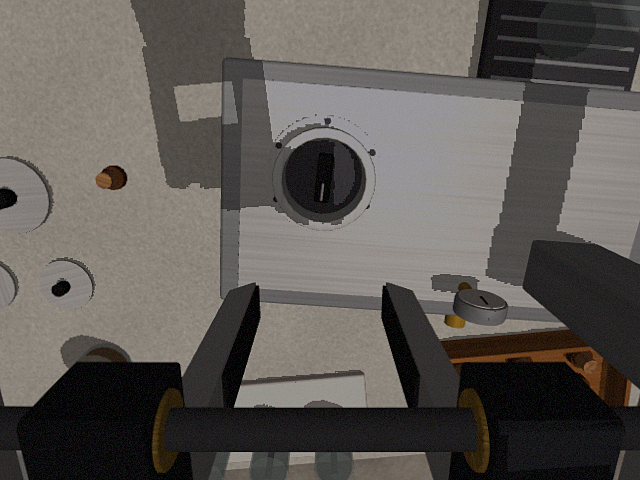

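```bash
python3 - <<'E'
from h import *
im=cv2.imread('pics/w1.png');crop(cv2.convertScaleAbs(im,alpha=1.6,beta=20),264,115,384,240,5,'w1c.png')
E
```

```text
(no output)
```

View pics/w1c.png

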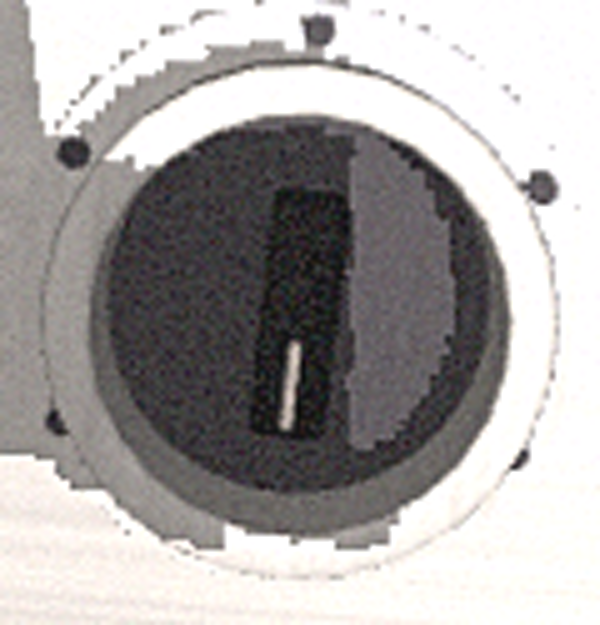

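```bash
python3 - <<'E'
from h import *
import pickle
c=pickle.load(open('w1.pkl','rb'))
P=lambda u,v,z:plane(c,(264+u/5-.4,115+v/5-.4),z)[:2]
for u,v in [(300,318),(301,325)]:print('rim',P(u,v,.138))
for a,b in [((45,318),(555,318)),((300,58),(300,578)),((92,325),(510,325)),((301,113),(301,536))]:print('dia',np.linalg.norm(P(*a,.138)-P(*b,.138)))
q=[P(*x,.125) for x in [(278,187),(350,192),(250,430),(325,436)]];print('bar',np.mean(q,0),np.linalg.norm(q[0]-q[2]),np.linalg.norm(q[0]-q[1]))
d=(q[0]-q[2]+q[1]-q[3]);print('bar ang',np.degrees(np.arctan2(d[1],d[0])))
# covers
for uv in [(20,196)]: print('cov',plane(c,uv,.013))
goto([.5,.039,.16])
E
```

```text
rim [0.50605405 0.04078803]
rim [0.50729711 0.04084324]
dia 0.08962885866134546
dia 0.09152208456405586
dia 0.07352329922337958
dia 0.07454169496064754
bar [0.50705115 0.04087217] 0.0444164319299637 0.012909863517019818
bar ang 168.2081361121627
cov [ 0.50850527 -0.32412313  0.013     ]
t 2.45 slide mm [139.5  -0.6 -35. ] jaw deg 84.3 xaxis [-0.  0. -1.] q6 -1.472
```

```bash
python3 - <<'E'
from h import *
goto([.5068,.0408,.16],78.2)
E
```

```text
t 2.45 slide mm [139.5   1.9 -28.4] jaw deg 84.3 xaxis [-0.  0. -1.] q6 -1.472 spin 6.1 or -173.9
```

```bash
python3 -m creep '{"hand":[0.23,0.23,0.23,0.23,0.23,0.23,0.23,0.23],"slide":[[0.03,0.002,-0.0285],[0.06,0.002,-0.0285],[0.09,0.002,-0.0285],[0.12,0.002,-0.0285],[0.1395,0.002,-0.0285],[0.1395,0.002,-0.0285],[0.1395,0.002,-0.0285],[0.1395,0.002,-0.0285]],"spin":[6,6,6,6,6,6,6,6]}' 40
python3 - <<'E'
from h import *
goto([.5068,.0408,.1155],78.2)
c=ctrl.calibration('wrist');im=ctrl.camera('wrist')[:,:,::-1];cv2.imwrite('pics/w2.png',im)
E
```

```text
time_s: 3.12
ee_pos: [0.5075, 0.0409, 0.1617]
eef_rot: [0.203, 1.569, 0.0]
force: [-0.8, -0.2, -1.0]
grip_width: 0.0361
t 3.12 slide mm [46.2 -0.2 -0.7] jaw deg 78.4 xaxis [ 0.002  0.    -1.   ] q6 -1.36 spin 0.2 or -179.8
```

View pics/w2.png

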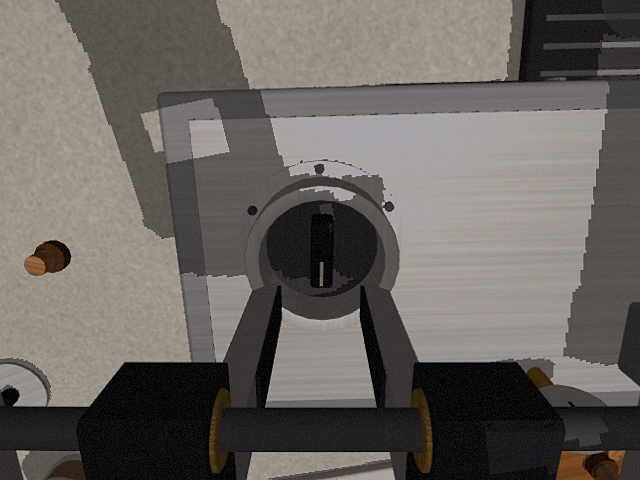

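```bash
python3 -m creep '{"hand":[0.23,0.23,0.23,0.23,0.23,0.23,0.23],"slide":[[0.01,0,-0.0005],[0.02,0,-0.0005],[0.028,0,-0.0005],[0.036,0,-0.0005],[0.042,0,-0.0005],[0.046,0,-0.0005],[0.046,0,-0.0005]],"spin":[0,0,0,0,0,0,0]}' 40
python3 - <<'E'
from h import *
goto([.5068,.0408,.1155],78.2)
o,_=state();print(o['force'],o['moment'])
E
```

```text
time_s: 3.75
ee_pos: [0.5059, 0.041, 0.1131]
eef_rot: [-2.944, 1.569, 3.138]
force: [-0.0, 0.0, 0.6]
grip_width: 0.0361
t 3.75 slide mm [-2.4  0.   0.9] jaw deg 78.5 xaxis [-0.001  0.    -1.   ] q6 -1.361 spin 0.3 or -179.7
[-0.03503422  0.02722558  0.57754465] [ 0.0074266  -0.15394716 -0.04814012]
```

```bash
python3 -m creep '{"hand":[0.23,0.23,1,1,1,1,1,1],"slide":[[-0.0022,0,0.0008],[-0.0022,0,0.0008],[-0.0022,0,0.0008],[-0.0022,0,0.0008],[-0.0022,0,0.0008],[-0.0022,0,0.0008],[-0.0022,0,0.0008],[-0.0022,0,0.0008]],"spin":[0,0,0,0,0,0,0,0]}' 45
python3 - <<'E'
from h import *
goto([.5068,.0408,.1155],78.2)
o,_=state();print(o['force'],o['moment'])
E
```

```text
time_s: 4.42
ee_pos: [0.507, 0.0408, 0.1163]
eef_rot: [3.026, 1.571, 2.825]
force: [0.0, -0.9, 0.9]
grip_width: 0.0018
t 4.42 slide mm [ 0.8 -0.1 -0.2] jaw deg 78.5 xaxis [-0.  0. -1.] q6 -1.361 spin 0.3 or -179.7
[ 0.04976028 -0.87805001  0.91722307] [-0.00232073 -0.1060227  -0.01837445]
```

```bash
python3 - <<'E'
from h import *
im=ctrl.camera('wrist')[:,:,::-1];cv2.imwrite('pics/w3.png',im)
im=ctrl.camera('scene')[:,:,::-1];crop(im,220,130,420,280,4,'s3.png');print(ctrl.get_obs()['grip_width'])
E
```

```text
0.0002737699979763813
```

View pics/w3.png

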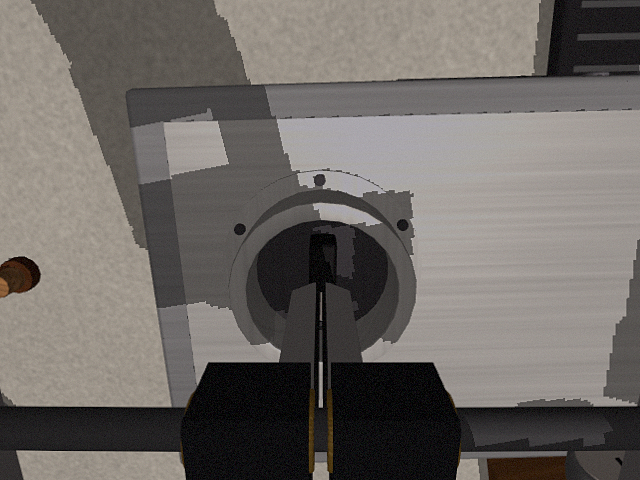

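View pics/s3.png

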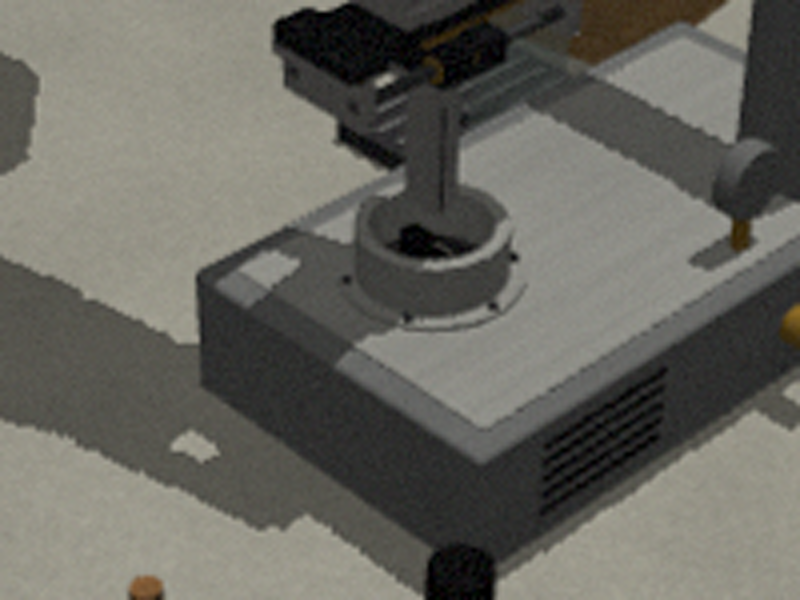

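```bash
python3 - <<'E'
from h import *
cs=ctrl.calibration('scene');cw=ctrl.calibration('wrist');o,R=state();print(o['ee_pos'])
tip=o['ee_pos']+R[:,0]*.008
p=proj(cs,tip);print('tip scene crop',(p-[220,130])*4,'wrist',proj(cw,tip))
for X in [(.507,.041,.138),(.507,.041,.125),(.507,.041,.10),(.485,.0455,.125),(.529,.036,.125)]:
    print(X,(proj(cs,X)-[220,130])*4,proj(cw,X))
# filler corners: check via two views heights
E
```

```text
[0.50705017 0.04080053 0.1163419 ]
tip scene crop [428.26336397 265.33129722] wrist [321.90468594 271.06475173]
(0.507, 0.041, 0.138) [429.25238905 223.35411181] [322.43828614 292.68725118]
(0.507, 0.041, 0.125) [428.87217182 241.81410549] [322.346084   282.43823419]
(0.507, 0.041, 0.1) [428.15360618 276.69119474] [322.19558723 265.71596865]
(0.485, 0.0455, 0.125) [402.94530428 225.47316483] [322.4008579  240.35523492]
(0.529, 0.036, 0.125) [454.80547076 258.87537789] [321.36390985 322.25587101]
```

```bash
python3 -m creep '{"hand":[0.23,0.23,0.23],"slide":[[0,0,0],[0,0,0],[0,0,0]],"spin":[0,0,0]}' 45
python3 - <<'E'
from h import *
im=ctrl.camera('wrist')[:,:,::-1];cv2.imwrite('pics/w4.png',im);crop(im,240,200,400,320,5,'w4c.png')
im=ctrl.camera('scene')[:,:,::-1];crop(im,270,120,370,220,6,'s4.png');print(ctrl.get_obs()['grip_width'])
E
```

```text
time_s: 4.77
ee_pos: [0.507, 0.0408, 0.1163]
eef_rot: [2.827, 1.571, 2.626]
force: [-0.6, -0.6, -0.2]
grip_width: 0.0173
0.02486593547169499
```

View pics/w4c.png

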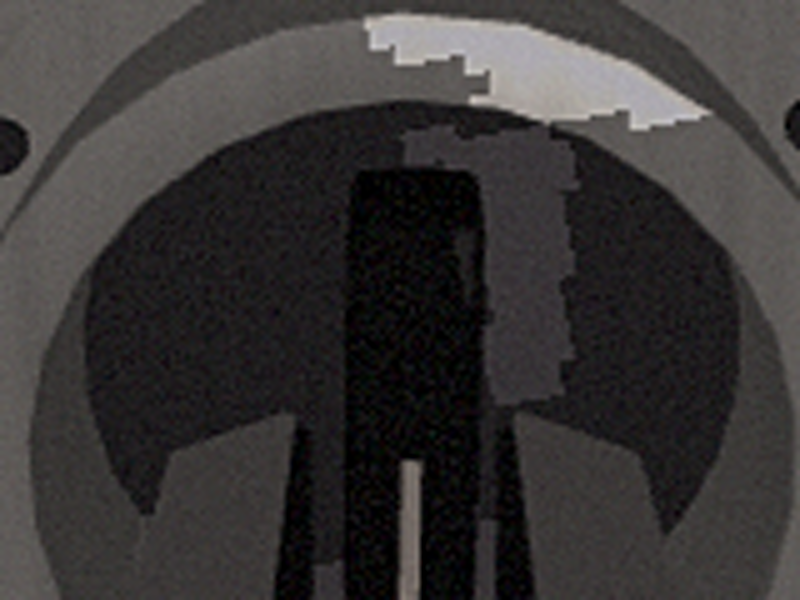

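View pics/s4.png

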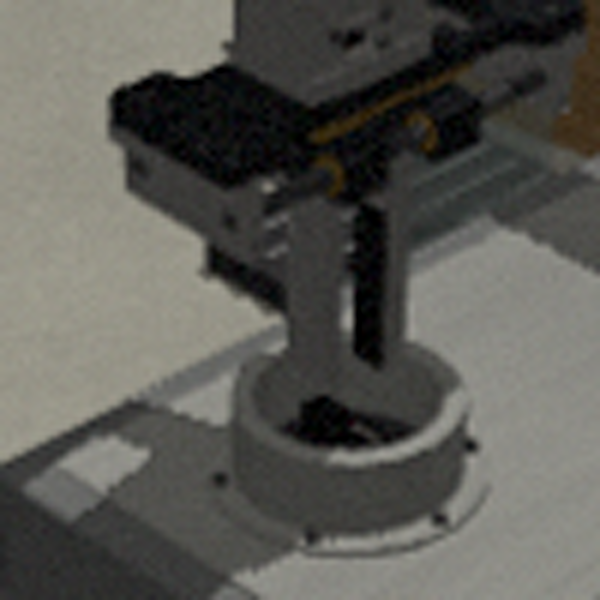

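```bash
python3 -m creep '{"hand":[0.23,0.23,0.23,0.23,0.23,0.23,0.23,0.23,0.23],"slide":[[0,0,0],[0,0,0],[0.005,0,0],[0.01,0,0],[0.014,0,0],[0.018,0,0],[0.022,0,0],[0.025,0,0],[0.025,0,0]],"spin":[0,0,0,0,0,0,0,0,0]}' 45
python3 - <<'E'
from h import *
o=ctrl.get_obs();print(o['moment'],o['grip_width'])
im=ctrl.camera('wrist')[:,:,::-1];cv2.imwrite('pics/w5.png',im)
im=ctrl.camera('scene')[:,:,::-1];crop(im,270,120,370,220,6,'s5.png')
E
```

```text
time_s: 5.62
ee_pos: [0.5067, 0.0408, 0.0906]
eef_rot: [-2.944, 1.57, 3.138]
force: [-0.7, 0.0, 0.8]
grip_width: 0.0363
[-0.01080166 -0.10722521 -0.01278714] 0.03631450865408039
```

View pics/w5.png

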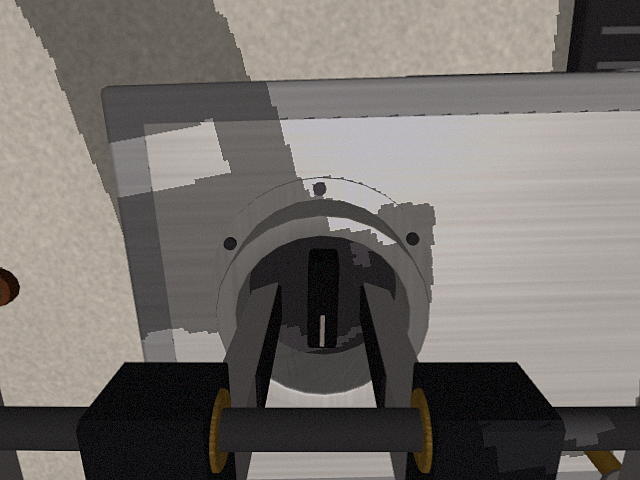

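View pics/s5.png

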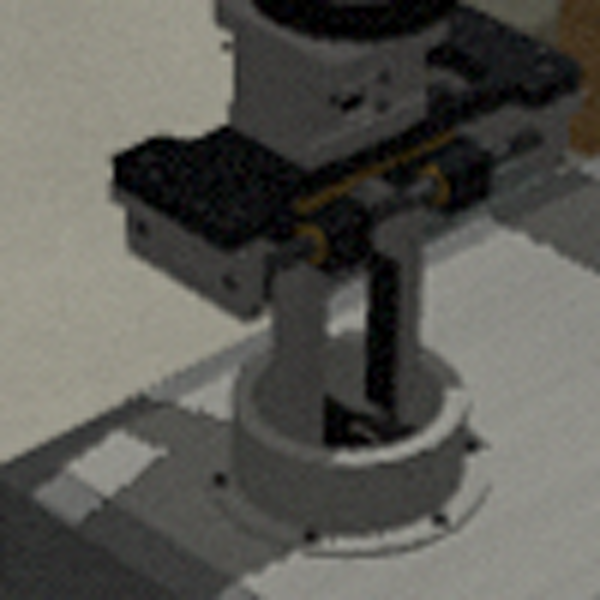

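```bash
python3 -m creep '{"hand":[0.23,0.23,0.23,0.23,0.23,0.23],"slide":[[0.003,0,0],[0.006,0,0],[0.009,0,0],[0.012,0,0],[0.012,0,0],[0.012,0,0]],"spin":[0,0,0,0,0,0]}' 45
python3 - <<'E'
from h import *
o=ctrl.get_obs();print(o['force'],o['moment'],o['ee_pos'])
E
python3 -m creep '{"hand":[1,1,1,1,1,1],"slide":[[0,0,0],[0,0,0],[0,0,0],[0,0,0],[0,0,0],[0,0,0]],"spin":[0,0,0,0,0,0]}' 45
python3 - <<'E'
from h import *
goto([.5068,.0408,.0785],78.2)
o=ctrl.get_obs();print(o['force'],o['moment'],o['ee_pos'])
E
```

```text
time_s: 6.22
ee_pos: [0.507, 0.0408, 0.0792]
eef_rot: [-3.032, 1.57, 3.05]
force: [0.2, 0.0, -0.2]
grip_width: 0.036
[ 0.1629251   0.01912613 -0.23130902] [ 0.04247476 -0.15012439 -0.00880723] [0.50695672 0.04081057 0.07915298]
time_s: 6.72
ee_pos: [0.5073, 0.0416, 0.0795]
eef_rot: [1.291, 1.569, 1.089]
force: [0.7, 6.1, 0.3]
grip_width: 0.0137
t 6.72 slide mm [ 1.  -0.8 -0.3] jaw deg 78.5 xaxis [ 0.001  0.001 -1.   ] q6 -1.361 spin 0.3 or -179.7
[0.65101487 6.081132   0.29282164] [ 1.14991532 -0.38795406 -0.04444547] [0.5072771  0.04155928 0.07948407]
```

```bash
python3 -m creep '{"hand":[1,1,1,1,1,1,1,1],"slide":[[0,0.0008,0],[0,0.0008,0],[0,0.0008,0],[0,0.0008,0],[0,0.0008,0],[0,0.0008,0],[0,0.0008,0],[0,0.0008,0]],"spin":[0,4,8,12,16,20,20,20]}' 45
python3 - <<'E'
from h import *
goto([.5068,.0408,.0785],78.2)
o=ctrl.get_obs();print(o['force'],o['moment'],o['ee_pos'])
E
```

```text
time_s: 7.38
ee_pos: [0.5074, 0.0419, 0.0795]
eef_rot: [1.358, 1.57, 0.81]
force: [0.7, 3.7, 0.4]
grip_width: 0.0135
t 7.38 slide mm [ 1.  -1.2  0.1] jaw deg 58.6 xaxis [ 0.  0. -1.] q6 -1.013 spin -19.6 or 160.4
[0.73736216 3.74797189 0.44856921] [ 0.79972372 -0.26774957 -0.09232046] [0.50737181 0.04189275 0.0794776 ]
```

```bash
python3 -m creep '{"hand":[1,1,1,1,1,1],"slide":[[0,0.0003,0],[0,0.0005,0],[0,0.0005,0],[0,0.0005,0],[0,0.0005,0],[0,0.0005,0]],"spin":[3,6,9,12,15,18]}' 45
cat > m.py <<'E'
from h import *
o,R=state();j=np.degrees(np.arctan2(R[1,1],R[0,1]));print('t %.2f jaw %.2f turned %.3f rad'%(o['time_s'],j,np.radians(78.5-j)),'F',np.round(o['force'],2),'M',np.round(o['moment'],3),'pos',np.round(o['ee_pos'],4),'w',round(o['grip_width'],4))
E
python3 m.py
```

```text
time_s: 7.88
ee_pos: [0.5076, 0.0421, 0.0795]
eef_rot: [1.203, 1.57, 0.339]
force: [0.4, 2.8, 1.2]
grip_width: 0.0137
t 7.88 jaw 40.48 turned 0.664 rad F [0.38 2.77 1.25] M [ 0.552 -0.171  0.175] pos [0.5076 0.0421 0.0795] w 0.0137
```

```bash
python3 -m creep '{"hand":[1,1,1,1,1,1],"slide":[[0,0,0],[0,0,0],[0,0,0],[0,0,0],[0,0,0],[0,0,0]],"spin":[2,4,6,8,10,12]}' 45 >/dev/null
python3 m.py
```

```text
t 8.38 jaw 28.53 turned 0.872 rad F [ 2.83  3.91 -0.21] M [ 0.668 -0.463  0.163] pos [0.5078 0.0422 0.0795] w 0.0132
```

```bash
python3 -m creep '{"hand":[1,1,1,1,1,1],"slide":[[0,0,0],[0,0,0],[0,0,0],[0,0,0],[0,0,0],[0,0,0]],"spin":[1,2,3,4,5,6]}' 45 >/dev/null
python3 m.py
```

```text
t 8.88 jaw 22.52 turned 0.977 rad F [3.36 4.91 0.55] M [ 0.901 -0.695  0.153] pos [0.5078 0.0422 0.0795] w 0.0135
```

```bash
python3 -m creep '{"hand":[1,1,1,1,1,1],"slide":[[0,0.0003,-0.0002],[0,0.0006,-0.0004],[0,0.0006,-0.0004],[0,0.0006,-0.0004],[0,0.0006,-0.0004],[0,0.0006,-0.0004]],"spin":[1,2,3,4,5,6]}' 45 >/dev/null
python3 m.py
```

```text
t 9.38 jaw 16.37 turned 1.084 rad F [-0.35 -1.53  4.57] M [-0.388  0.069  0.1  ] pos [0.5079 0.0424 0.0795] w 0.0137
```

```bash
python3 -m creep '{"hand":[1,1,1,1,1,1],"slide":[[0,0,0],[0,0,0],[0,0,0],[0,0,0],[0,0,0],[0,0,0]],"spin":[1,2,3,4,5,6]}' 45 >/dev/null
python3 m.py
```

```text
t 9.88 jaw 10.36 turned 1.189 rad F [-0.38 -1.44  5.46] M [-0.602 -0.106  0.152] pos [0.508  0.0424 0.0795] w 0.0137
```

```bash
python3 -m creep '{"hand":[1,1,1,1,1,1],"slide":[[0,0,0],[0,0,0],[0,0,0],[0,0,0],[0,0,0],[0,0,0]],"spin":[1,2,3,4,5,6]}' 45 >/dev/null
python3 m.py
```

```text
t 10.38 jaw 4.36 turned 1.294 rad F [ 3.78 -3.91  4.39] M [-0.821 -0.354  0.061] pos [0.5081 0.0424 0.0795] w 0.0133
```

```bash
python3 -m creep '{"hand":[1,1,1,1],"slide":[[0,0,0],[0,0,0],[0,0,0],[0,0,0]],"spin":[1,2,3,4]}' 45 >/dev/null
python3 m.py
```

```text
t 10.72 jaw 0.36 turned 1.364 rad F [ 2.95 -4.67  5.01] M [-0.905 -0.639  0.068] pos [0.5081 0.0425 0.0794] w 0.0135
```

```bash
python3 -m creep '{"hand":[1,1,1,1,1,1],"slide":[[0,0.0002,0.0003],[-0.0003,0.0004,0.0006],[-0.0004,0.0004,0.0006],[-0.0004,0.0004,0.0006],[-0.0004,0.0004,0.0006],[-0.0004,0.0004,0.0006]],"spin":[1,2,3,4,5,6]}' 45 >/dev/null
python3 m.py
```

```text
t 11.22 jaw -5.63 turned 1.468 rad F [ 4.59  3.29 -1.44] M [ 0.566 -0.824  0.137] pos [0.5082 0.0423 0.0795] w 0.0136
```

```bash
python3 -m creep '{"hand":[1,1,1,1],"slide":[[0,0,0],[0,0,0],[0,0,0],[0,0,0]],"spin":[1,2,3,4]}' 45 >/dev/null
python3 m.py
```

```text
t 11.55 jaw -9.64 turned 1.538 rad F [ 4.85  3.33 -2.01] M [ 0.616 -0.929  0.134] pos [0.5083 0.0423 0.0795] w 0.0137
```

```bash
python3 -m creep '{"hand":[1,1,1,1,1],"slide":[[0,0.0003,-0.0002],[0,0.0006,-0.0003],[0,0.0006,-0.0003],[0,0.0006,-0.0003],[0,0.0006,-0.0003]],"spin":[1,2,3,4,5]}' 45 >/dev/null
python3 m.py
```

```text
t 11.97 jaw -14.63 turned 1.625 rad F [-3.79  3.26 -0.05] M [0.577 0.509 0.272] pos [0.5084 0.0423 0.0795] w 0.0134
```

```bash
python3 -m creep '{"hand":[1,1,1,1],"slide":[[0,0,0],[0,0,0],[0,0,0],[0,0,0]],"spin":[1,2,3,4]}' 45 >/dev/null
python3 m.py
```

```text
t 12.30 jaw -18.63 turned 1.695 rad F [-3.56  4.05  0.42] M [0.619 0.593 0.345] pos [0.5085 0.0423 0.0795] w 0.0135
```

```bash
python3 -m creep '{"hand":[1,1,1,1],"slide":[[0,0,0],[0,0,0],[0,0,0],[0,0,0]],"spin":[1,2,3,4]}' 45 >/dev/null
python3 m.py
```

```text
t 12.63 jaw -22.62 turned 1.765 rad F [-2.98  2.88  0.41] M [0.603 0.433 0.44 ] pos [0.5085 0.0423 0.0795] w 0.0134
```

```bash
python3 -m creep '{"hand":[1,1,1,1],"slide":[[0,0,0],[0,0,0],[0,0,0],[0,0,0]],"spin":[0,0,0,0]}' 45 >/dev/null
python3 m.py; python3 - <<'E'
from h import *
im=ctrl.camera('wrist')[:,:,::-1];cv2.imwrite('pics/w6.png',im)
E
python3 m.py
```

```text
t 12.97 jaw -22.57 turned 1.764 rad F [-4.16  3.15 -0.5 ] M [0.581 0.481 0.366] pos [0.5085 0.0423 0.0795] w 0.0136
t 13.02 jaw -22.57 turned 1.764 rad F [-4.41  3.15  0.34] M [0.544 0.577 0.417] pos [0.5085 0.0423 0.0795] w 0.0136
```

View pics/w6.png

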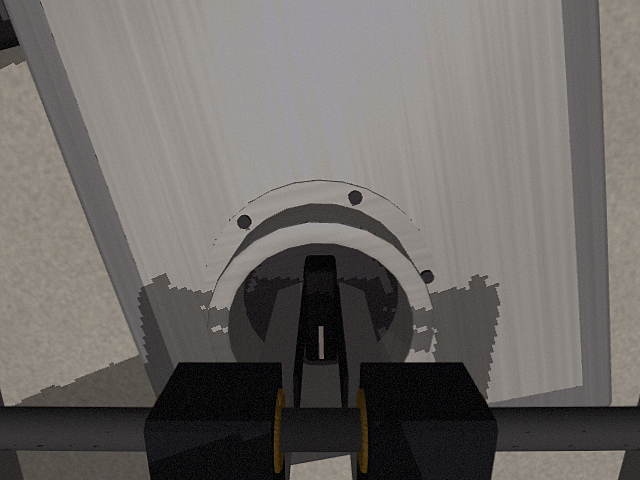

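```bash
python3 -m creep '{"hand":[0.3,0.3,0.3,0.3,0.25,0.25],"slide":[[0,0,0],[0,0,0],[0,0,0],[0,0,0],[0,0,0],[0,0,0]],"spin":[0,0,0,0,0,0]}' 45 
python3 m.py; python3 -m creep '{"hand":[0.25,0.25,0.25,0.25,0.25,0.25,0.25,0.25],"slide":[[-0.01,0,0],[-0.025,0,0],[-0.04,0,0],[-0.07,0,0],[-0.11,0,0],[-0.14,0,0],[-0.14,0,0],[-0.14,0,0]],"spin":[0,0,0,0,0,0,0,0]}'; python3 m.py; python3 - <<'E'
from h import *
im=ctrl.camera('wrist')[:,:,::-1];cv2.imwrite('pics/w7.png',im)
E
```

```text
time_s: 13.52
ee_pos: [0.509, 0.0421, 0.0798]
eef_rot: [1.821, 1.571, -0.144]
force: [0.4, -0.1, 0.3]
grip_width: 0.0351
t 13.52 jaw -22.56 turned 1.764 rad F [ 0.41 -0.05  0.32] M [-0.028 -0.075 -0.105] pos [0.509  0.0421 0.0798] w 0.0351
time_s: 14.18
ee_pos: [0.5094, 0.0422, 0.2217]
eef_rot: [1.975, 1.567, 0.01]
force: [0.9, 0.2, -0.7]
grip_width: 0.0352
t 14.18 jaw -22.54 turned 1.764 rad F [ 0.93  0.16 -0.72] M [-0.055  0.009 -0.03 ] pos [0.5094 0.0422 0.2217] w 0.0352
```

View pics/w7.png

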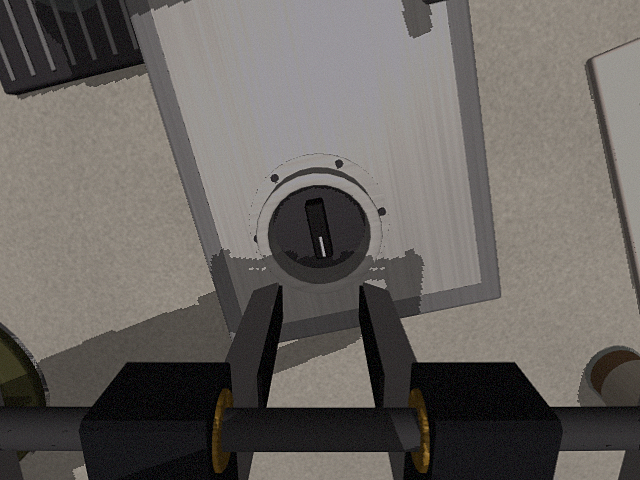

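```bash
python3 - <<'E'
from h import *
im=cv2.imread('pics/w7.png');crop(cv2.convertScaleAbs(im,alpha=2,beta=20),260,160,380,280,5,'w7c.png')
im=cv2.imread('pics/w6.png');crop(cv2.convertScaleAbs(im,alpha=2,beta=20),260,230,380,370,4,'w6c.png')
E
```

```text
(no output)
```

View pics/w7c.png

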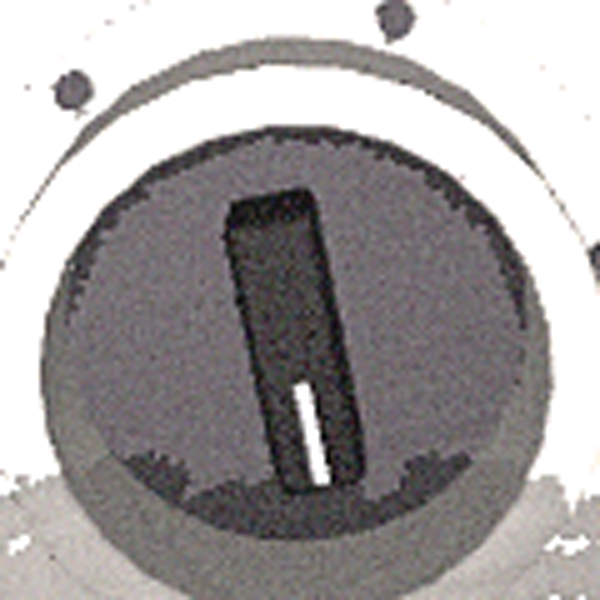

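View pics/w6c.png

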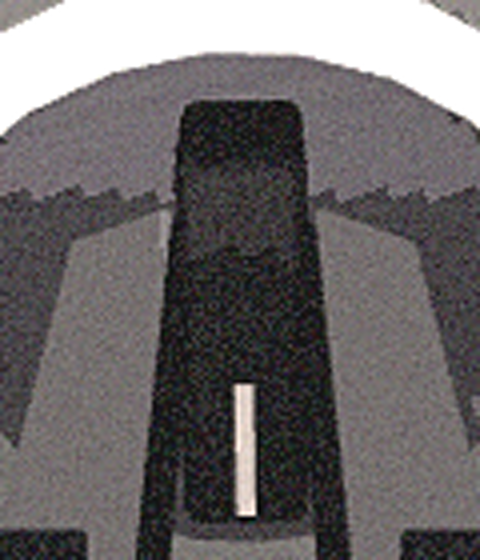

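```bash
python3 - <<'E'
from h import *
goto([.495,-.36,.24],-15)
E
```

```text
t 14.23 slide mm [-20.1 141.5 376.8] jaw deg -22.5 xaxis [ 0.001  0.    -1.   ] q6 0.404 spin -7.5 or 172.5
```

```bash
python3 -m creep '{"hand":[0.25,0.25,0.25,0.25,0.25,0.25,0.25,0.25,0.25,0.25,0.25,0.25],"slide":[[-0.02,0,0.02],[-0.02,0.1415,0.377],[-0.02,0.1415,0.377],[-0.02,0.1415,0.377],[-0.02,0.1415,0.377],[-0.02,0.1415,0.377],[-0.02,0.1415,0.377],[-0.02,0.1415,0.377],[-0.02,0.1415,0.377],[-0.02,0.1415,0.377],[-0.02,0.1415,0.377],[-0.02,0.1415,0.377]],"spin":[0,-7.5,-7.5,-7.5,-7.5,-7.5,-7.5,-7.5,-7.5,-7.5,-7.5,-7.5]}' 
python3 m.py
python3 -m creep '{"hand":[0.25,0.25],"slide":[[0,0,0],[0,0,0]],"spin":[0,0]}' 
python3 - <<'E'
from h import *
import pickle
goto([.495,-.36,.24],-15)
c=ctrl.calibration('wrist');im=ctrl.camera('wrist')[:,:,::-1];cv2.imwrite('pics/w8.png',im);pickle.dump(c,open('w8.pkl','wb'))
E
```

```text
time_s: 15.23
ee_pos: [0.4937, -0.363, 0.2371]
eef_rot: [-1.913, 1.567, 2.533]
force: [-0.2, -0.0, 0.9]
grip_width: 0.0352
t 15.23 jaw -15.25 turned 1.636 rad F [-0.24 -0.03  0.87] M [ 0.019 -0.071  0.022] pos [ 0.4937 -0.363   0.2371] w 0.0352
time_s: 15.4
ee_pos: [0.4951, -0.3591, 0.239]
eef_rot: [-2.117, 1.569, 2.334]
force: [0.3, 0.4, -0.0]
grip_width: 0.0352
t 15.4 slide mm [-1.   0.1  0.9] jaw deg -15.0 xaxis [-0.001  0.001 -1.   ] q6 -0.426 spin -0.0 or 180.0
```

View pics/w8.png

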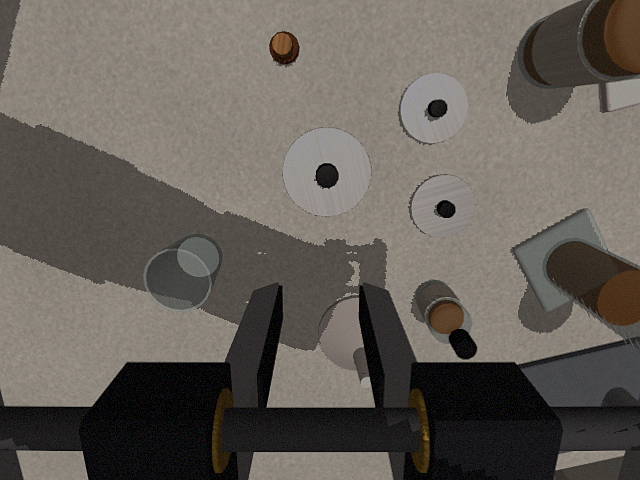

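```bash
python3 - <<'E'
from h import *
import pickle
c=pickle.load(open('w8.pkl','rb'));im=cv2.imread('pics/w8.png');g=cv2.cvtColor(im,cv2.COLOR_BGR2GRAY)
sub=g[110:235,265:390]
m=(sub<60).astype(np.uint8);m=cv2.morphologyEx(m,cv2.MORPH_OPEN,np.ones((3,3)));n,l,s,ce=cv2.connectedComponentsWithStats(m)
for i in range(1,n):
  if s[i,4]>100:print(s[i],ce[i]+[265,110])
P=lambda u,v,z:plane(c,(u,v),z)[:2]
a,b,t,d=P(282.5,172,.013),P(371,172,.013),P(327,127,.013),P(327,216,.013)
print((a+b)/2,np.linalg.norm(a-b),(t+d)/2,np.linalg.norm(t-d)); print('grip',P(327,173.5,.037),P(327,176,.03))
E
```

```text
[ 51  53  22  25 447] [326.41163311 175.13646532]
[ 0.50841665 -0.33595476] 0.09092000930468236 [ 0.50845707 -0.33681094] 0.0911165145994915
grip [ 0.50874077 -0.33436174] [ 0.50797389 -0.33766821]
```

```bash
python3 - <<'E'
from h import *
goto([.509,-.335,.02],-15)
E
```

```text
t 15.45 slide mm [219.4   7.2 -26.5] jaw deg -15.0 xaxis [-0.001  0.001 -1.   ] q6 -0.426 spin 0.0 or -180.0
```

```bash
python3 -m creep '{"hand":[0.15,0.15,0.15,0.15,0.15,0.15,0.15,0.15,0.15],"slide":[[0.03,0.007,-0.0265],[0.06,0.007,-0.0265],[0.095,0.007,-0.0265],[0.13,0.007,-0.0265],[0.165,0.007,-0.0265],[0.195,0.007,-0.0265],[0.2195,0.007,-0.0265],[0.2195,0.007,-0.0265],[0.2195,0.007,-0.0265]],"spin":[0,0,0,0,0,0,0,0,0]}' 
python3 - <<'E'
from h import *
goto([.509,-.335,.02],-15)
im=ctrl.camera('wrist')[:,:,::-1];cv2.imwrite('pics/w9.png',im)
im=ctrl.camera('scene')[:,:,::-1];crop(im,150,200,350,350,4,'s9.png')
E
```

```text
time_s: 16.2
ee_pos: [0.5088, -0.3353, 0.0203]
eef_rot: [-1.974, 1.569, 2.478]
force: [1.1, -0.3, 0.7]
grip_width: 0.0402
t 16.2 slide mm [ 0.3  0.1 -0.4] jaw deg -15.0 xaxis [-0.001  0.001 -1.   ] q6 -0.382 spin 0.0 or -180.0
```

View pics/w9.png

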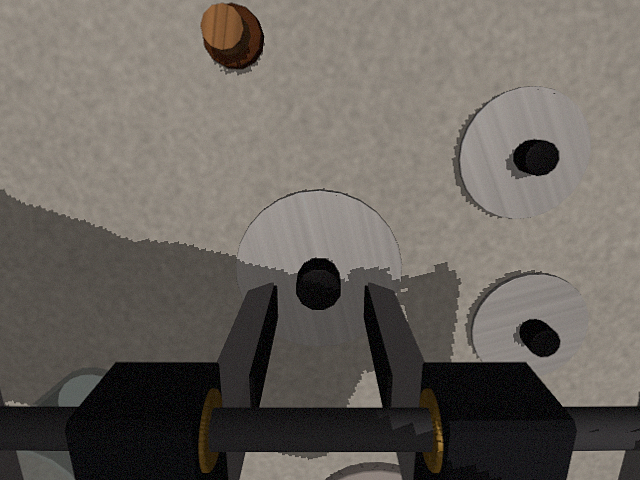

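View pics/s9.png

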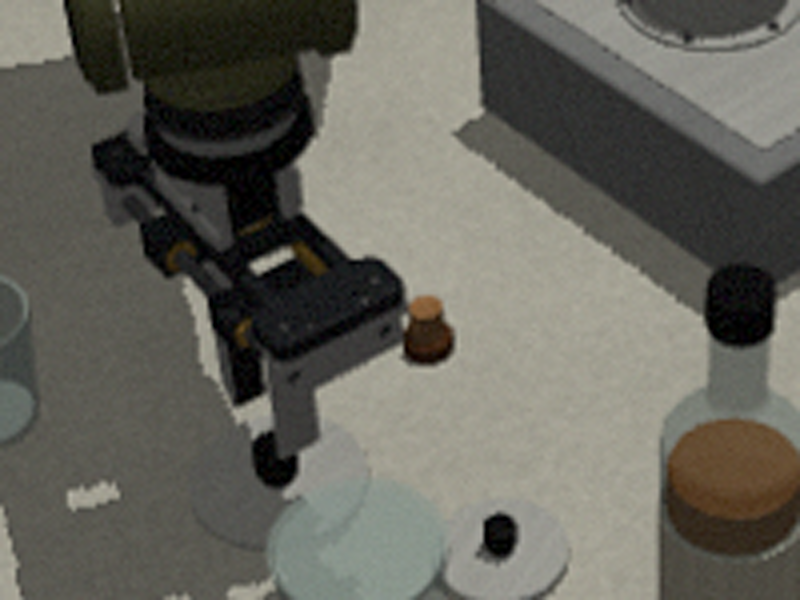

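```bash
python3 -m creep '{"hand":[0.15,0.15,0.15,0.15,0.15,0.15,0.15],"slide":[[0.008,0,0],[0.016,0,0],[0.022,0,0],[0.027,0,0],[0.031,0,0],[0.031,0,0],[0.031,0,0]],"spin":[0,0,0,0,0,0,0]}' 
python3 - <<'E'
from h import *
goto([.509,-.335,-.011],-15)
im=ctrl.camera('wrist')[:,:,::-1];cv2.imwrite('pics/w10.png',im)
im=ctrl.camera('scene')[:,:,::-1];crop(im,180,270,280,345,8,'s10.png')
E
```

```text
time_s: 16.88
ee_pos: [0.5087, -0.3365, -0.0109]
eef_rot: [-1.985, 1.57, 2.465]
force: [0.0, 0.1, 0.0]
grip_width: 0.04
t 16.88 slide mm [ 0.1 -0.1 -1.5] jaw deg -15.0 xaxis [-0.  0. -1.] q6 -0.382 spin -0.0 or 180.0
```

View pics/w10.png

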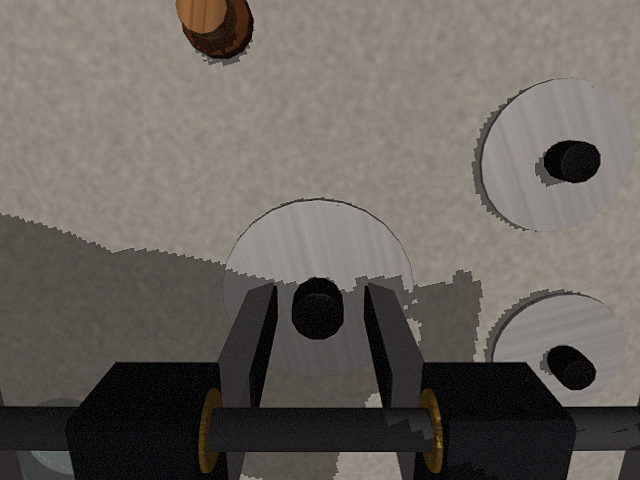

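View pics/s10.png

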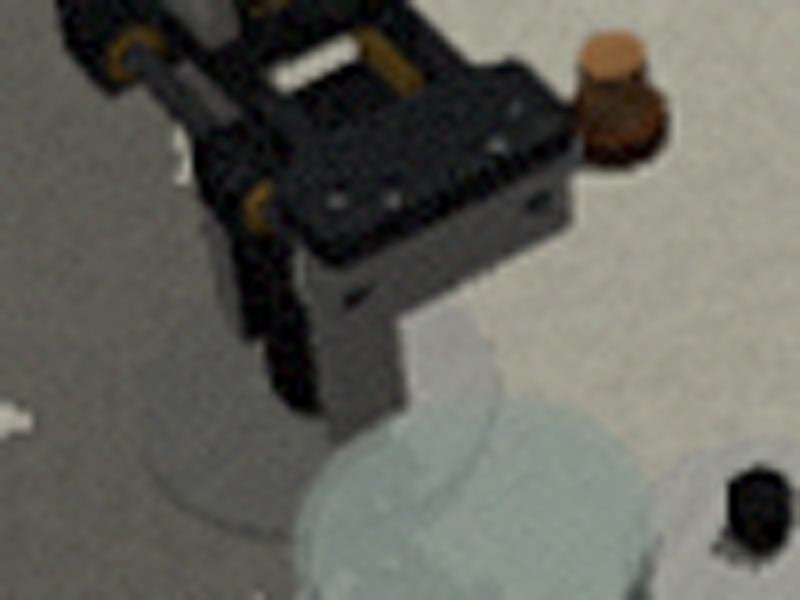

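```bash
python3 -m creep '{"hand":[1,1,1,1,1,1,1,1],"slide":[[0,0,0],[0,0,0],[0,0,0],[0,0,0],[0,0,0],[0,0,0],[0,0,0],[0,0,0]],"spin":[0,0,0,0,0,0,0,0]}' 10
python3 m.py
python3 -m creep '{"hand":[0.15,0.15,0.15,0.15,0.15,0.15],"slide":[[0,0,0],[0,0,0],[0,0,0],[0,0,0],[0,0,0],[0,0,0]],"spin":[0,0,0,0,0,0]}' 10
python3 m.py
```

```text
time_s: 17.65
ee_pos: [0.5088, -0.3365, -0.0106]
eef_rot: [1.205, 1.571, -0.628]
force: [-1.5, 1.2, 4.1]
grip_width: 0.0225
t 17.65 jaw -15.04 turned 1.633 rad F [-1.52  1.24  4.06] M [ 0.108  0.307 -0.019] pos [ 0.5088 -0.3365 -0.0106] w 0.0225
time_s: 18.15
ee_pos: [0.5087, -0.3364, -0.0108]
eef_rot: [-2.046, 1.571, 2.404]
force: [-0.1, 0.4, -0.4]
grip_width: 0.0396
t 18.15 jaw -15.04 turned 1.633 rad F [-0.12  0.37 -0.39] M [-0.033 -0.058  0.057] pos [ 0.5087 -0.3364 -0.0108] w 0.0396
```

```bash
python3 -m creep '{"hand":[0.15,0.15,0.15,0.15,0.15,0.15,0.15,0.15,0.15,0.15,0.15,0.15],"slide":[[0,0,0],[0,0,0],[0,0,0],[0,0,0],[0,0,0],[0,0,0],[0,0,0],[0,0,0],[0,0,0],[0,0,0],[0,0,0],[0,0,0]],"spin":[-7,-14,-21,-28,-35,-42,-49,-56,-63,-70,-77,-84]}' 10
python3 -m creep '{"hand":[0.15,0.15,0.15],"slide":[[0,0,0],[0,0,0],[0,0,0]],"spin":[-7,-9.3,-9.3]}' 10
python3 m.py
python3 - <<'E'
from h import *
im=ctrl.camera('wrist')[:,:,::-1];cv2.imwrite('pics/w11.png',im)
E
```

```text
time_s: 19.15
ee_pos: [0.5087, -0.3365, -0.0108]
eef_rot: [0.307, 1.571, -0.054]
force: [0.1, 0.3, 0.2]
grip_width: 0.0399
time_s: 19.4
ee_pos: [0.5087, -0.3365, -0.0108]
eef_rot: [1.884, 1.571, 1.681]
force: [0.5, 0.3, 0.0]
grip_width: 0.0401
t 19.40 jaw 78.37 turned 0.002 rad F [0.53 0.25 0.03] M [ 0.042 -0.159 -0.022] pos [ 0.5087 -0.3365 -0.0108] w 0.0401
```

View pics/w11.png

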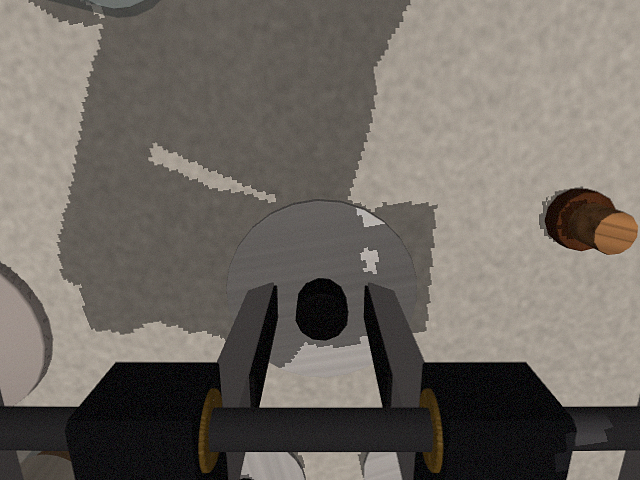

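```bash
python3 -m creep '{"hand":[1,1,1,1,1,1,1,1],"slide":[[0,0,0],[0,0,0],[0,0,0],[0,0,0],[0,0,0],[0,0,0],[0,0,0],[0,0,0]],"spin":[0,0,0,0,0,0,0,0]}' 30
python3 m.py
python3 -m creep '{"hand":[1,1,1,1,1,1,1,1],"slide":[[-0.005,0,0],[-0.02,0,0],[-0.05,0,0],[-0.09,0,0],[-0.13,0,0],[-0.17,0,0],[-0.19,0,0],[-0.19,0,0]],"spin":[0,0,0,0,0,0,0,0]}' 30
python3 m.py
python3 - <<'E'
from h import *
goto([.5083,.0423,.18],78.4)
im=ctrl.camera('wrist')[:,:,::-1];cv2.imwrite('pics/w12.png',im)
im=ctrl.camera('scene')[:,:,::-1];cv2.imwrite('pics/s12.png',im)
E
```

```text
time_s: 20.12
ee_pos: [0.5087, -0.3365, -0.0108]
eef_rot: [1.711, 1.571, 1.506]
force: [-0.2, -0.2, -0.0]
grip_width: 0.0223
t 20.12 jaw 78.25 turned 0.004 rad F [-0.18 -0.25 -0.03] M [ 0.109 -0.206 -0.003] pos [ 0.5087 -0.3365 -0.0108] w 0.0223
time_s: 20.78
ee_pos: [0.5101, -0.3375, 0.1851]
eef_rot: [-0.448, 1.562, -0.653]
force: [-0.9, -0.4, -1.1]
grip_width: 0.022
t 20.78 jaw 78.26 turned 0.004 rad F [-0.88 -0.39 -1.11] M [ 0.068 -0.123  0.019] pos [ 0.5101 -0.3375  0.1851] w 0.022
t 20.78 slide mm [  3.1 371.5 -79.1] jaw deg 78.3 xaxis [ 0.007 -0.005 -1.   ] q6 -2.01 spin -0.1 or 179.9
```

View pics/w12.png

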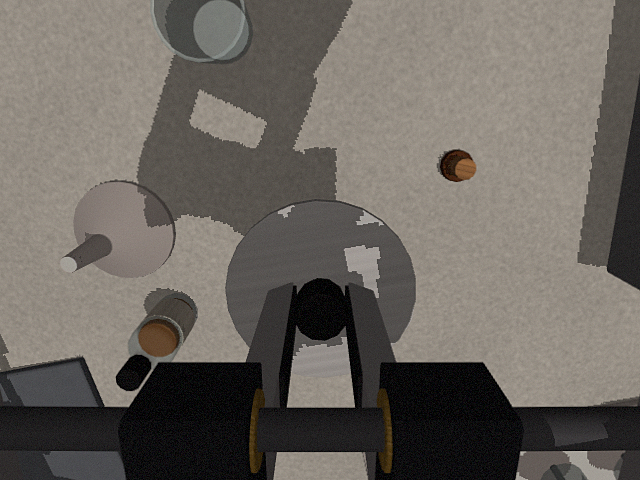

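View pics/s12.png

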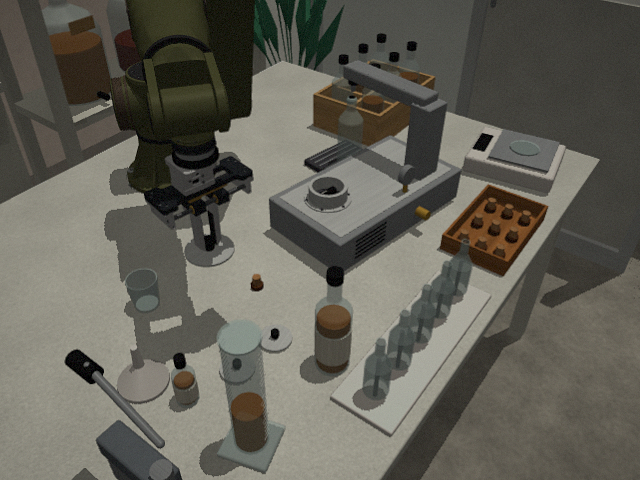

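```bash
python3 -m creep '{"hand":[1,1,1,1,1,1,1,1,1,1,1,1],"slide":[[0,0.03,-0.006],[0,0.065,-0.014],[0,0.1,-0.021],[0,0.135,-0.029],[0,0.17,-0.036],[0,0.205,-0.044],[0,0.24,-0.051],[0,0.275,-0.059],[0,0.31,-0.066],[0,0.34,-0.073],[0,0.36,-0.077],[0,0.3715,-0.079]],"spin":[0,0,0,0,0,0,0,0,0,0,0,0]}' 30
python3 -m creep '{"hand":[1,1,1],"slide":[[0,0,0],[0,0,0],[0,0,0]],"spin":[0,0,0]}' 30
python3 - <<'E'
from h import *
goto([.5083,.0423,.135],78.4);goto([.5083,.0423,.1192],78.4)
E
python3 m.py
```

```text
time_s: 21.88
ee_pos: [0.5059, 0.0455, 0.1773]
eef_rot: [-2.97, 1.567, 3.11]
force: [0.1, 0.1, -0.8]
grip_width: 0.0221
time_s: 22.13
ee_pos: [0.5068, 0.0423, 0.1785]
eef_rot: [-2.74, 1.57, -2.946]
force: [-0.1, -0.1, -1.2]
grip_width: 0.0219
t 22.13 slide mm [43.5  0.3  1.5] jaw deg 78.2 xaxis [-0.001 -0.    -1.   ] q6 -1.354 spin -0.2 or 179.8
t 22.13 slide mm [59.3  0.3  1.5] jaw deg 78.2 xaxis [-0.001 -0.    -1.   ] q6 -1.354 spin -0.2 or 179.8
t 22.13 jaw 78.21 turned 0.005 rad F [-0.05 -0.14 -1.18] M [ 0.031 -0.114  0.014] pos [0.5068 0.0423 0.1785] w 0.0219
```

```bash
python3 -m creep '{"hand":[1,1,1,1,1,1],"slide":[[0.012,0,0.0015],[0.024,0,0.0015],[0.036,0,0.0015],[0.0435,0,0.0015],[0.0435,0,0.0015],[0.0435,0,0.0015]],"spin":[0,0,0,0,0,0]}' 30
python3 - <<'E'
from h import *
goto([.5083,.0423,.1192],78.4)
im=ctrl.camera('wrist')[:,:,::-1];cv2.imwrite('pics/w13.png',im)
im=ctrl.camera('scene')[:,:,::-1];crop(im,270,120,370,220,6,'s13.png')
E
```

```text
time_s: 22.63
ee_pos: [0.5085, 0.0424, 0.1358]
eef_rot: [-2.888, 1.57, -3.094]
force: [0.1, 0.6, -1.6]
grip_width: 0.0219
t 22.63 slide mm [16.6 -0.1 -0.1] jaw deg 78.2 xaxis [-0. -0. -1.] q6 -1.354 spin -0.2 or 179.8
```

View pics/w13.png

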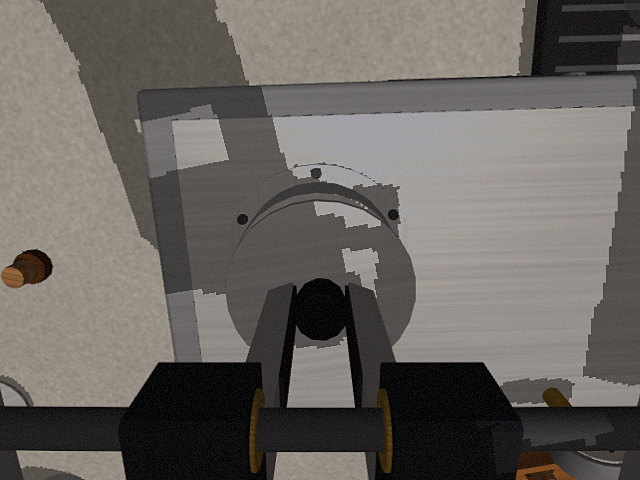

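View pics/s13.png

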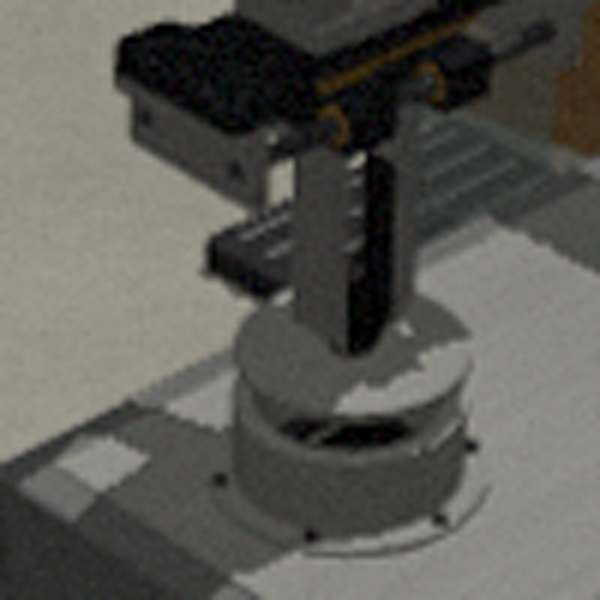

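```bash
python3 -m creep '{"hand":[1,1,1,1,1,1],"slide":[[0.002,0,0],[0.004,0,0],[0.006,0,0],[0.008,0,0],[0.0095,0,0],[0.0095,0,0]],"spin":[0,0,0,0,0,0]}' 30
python3 m.py
python3 -m creep '{"hand":[1,1,1],"slide":[[0.0008,0,0],[0.0016,0,0],[0.0016,0,0]],"spin":[0,0,0]}' 30
python3 m.py
```

```text
time_s: 23.23
ee_pos: [0.5083, 0.0431, 0.1259]
eef_rot: [-2.883, 1.57, -3.088]
force: [-0.4, -0.1, -2.3]
grip_width: 0.0219
t 23.23 jaw 78.27 turned 0.004 rad F [-0.36 -0.08 -2.34] M [ 0.121 -0.152 -0.004] pos [0.5083 0.0431 0.1259] w 0.0219
time_s: 23.48
ee_pos: [0.5084, 0.043, 0.1245]
eef_rot: [-2.88, 1.571, -3.085]
force: [0.3, 0.2, -1.0]
grip_width: 0.0221
t 23.48 jaw 78.26 turned 0.004 rad F [ 0.25  0.19 -1.01] M [ 0.058 -0.174 -0.01 ] pos [0.5084 0.043  0.1245] w 0.0221
```

```bash
python3 -m creep '{"hand":[1,1,1,1,1],"slide":[[0.001,-0.0003,0],[0.002,-0.0005,0],[0.003,-0.0005,0],[0.0035,-0.0005,0],[0.0035,-0.0005,0]],"spin":[0,0,0,0,0]}' 30
python3 m.py
python3 -m creep '{"hand":[1,1,1],"slide":[[0.0006,0,0],[0.0012,0,0],[0.0012,0,0]],"spin":[0,0,0]}' 30
python3 m.py
```

```text
time_s: 23.9
ee_pos: [0.5082, 0.0426, 0.121]
eef_rot: [-3.058, 1.571, 3.02]
force: [0.2, 0.4, -1.8]
grip_width: 0.0221
t 23.90 jaw 78.26 turned 0.004 rad F [ 0.15  0.35 -1.82] M [ 0.007 -0.152  0.005] pos [0.5082 0.0426 0.121 ] w 0.0221
time_s: 24.15
ee_pos: [0.5083, 0.0426, 0.1198]
eef_rot: [-3.133, 1.571, 2.945]
force: [0.2, -0.7, -1.1]
grip_width: 0.0222
t 24.15 jaw 78.26 turned 0.004 rad F [ 0.23 -0.67 -1.07] M [ 0.061 -0.096  0.024] pos [0.5083 0.0426 0.1198] w 0.0222
```

Steps of 0.5 mm until contact.

```bash
python3 -m creep '{"hand":[1,1,1],"slide":[[0.0003,0,0],[0.0006,0,0],[0.0006,0,0]],"spin":[0,0,0]}' 30 >/dev/null
python3 m.py
python3 -m creep '{"hand":[1,1,1],"slide":[[0.0003,0,0],[0.0005,0,0],[0.0005,0,0]],"spin":[0,0,0]}' 30 >/dev/null
python3 m.py
```

```text
t 24.40 jaw 78.26 turned 0.004 rad F [ 0.34  0.3  -1.94] M [ 0.07  -0.083  0.035] pos [0.5083 0.0426 0.1193] w 0.0222
t 24.65 jaw 78.26 turned 0.004 rad F [-3.1  -0.61  4.36] M [-0.051  0.34   0.023] pos [0.5084 0.0425 0.1191] w 0.0222
```

```bash
python3 -m creep '{"hand":[0.5,0.3,0.15,0.15,0.15,0.15],"slide":[[0,0,0],[0,0,0],[0,0,0],[0,0,0],[0,0,0],[0,0,0]],"spin":[0,0,0,0,0,0]}' 30
python3 m.py
python3 -m creep '{"hand":[0.15,0.15,0.15,0.15,0.15,0.15,0.15,0.15],"slide":[[-0.01,0,0],[-0.02,0,0],[-0.035,0,0],[-0.06,0,0],[-0.1,0,0],[-0.13,0,0.0],[-0.13,0,0.03],[-0.13,0,0.03]],"spin":[0,0,0,0,0,0,0,0]}'
python3 -m creep '{"hand":[0.15,0.15],"slide":[[0,0,0],[0,0,0]],"spin":[0,0]}'
python3 - <<'E'
from h import *
import pickle
c=ctrl.calibration('wrist');im=ctrl.camera('wrist')[:,:,::-1];cv2.imwrite('pics/w14.png',im);pickle.dump(c,open('w14.pkl','wb'))
im=ctrl.camera('scene')[:,:,::-1];crop(im,270,140,370,220,7,'s14.png');print(ctrl.get_obs()['ee_pos'])
E
```

```text
time_s: 25.15
ee_pos: [0.5083, 0.0425, 0.1187]
eef_rot: [3.058, 1.571, 2.853]
force: [-0.7, 0.1, -0.6]
grip_width: 0.04
t 25.15 jaw 78.26 turned 0.004 rad F [-0.71  0.13 -0.58] M [ 0.099 -0.139 -0.028] pos [0.5083 0.0425 0.1187] w 0.04
time_s: 25.82
ee_pos: [0.5405, 0.0358, 0.2514]
eef_rot: [0.158, 1.566, -0.047]
force: [-0.9, 0.1, -1.0]
grip_width: 0.0397
time_s: 25.98
ee_pos: [0.5373, 0.0365, 0.2489]
eef_rot: [-2.971, 1.57, 3.107]
force: [-1.0, -0.4, -0.1]
grip_width: 0.0402
[0.5371657  0.03660843 0.24895702]
```

View pics/w14.png

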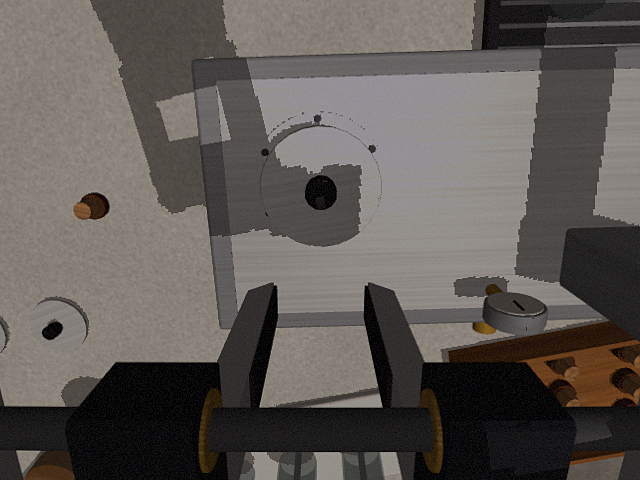

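View pics/s14.png

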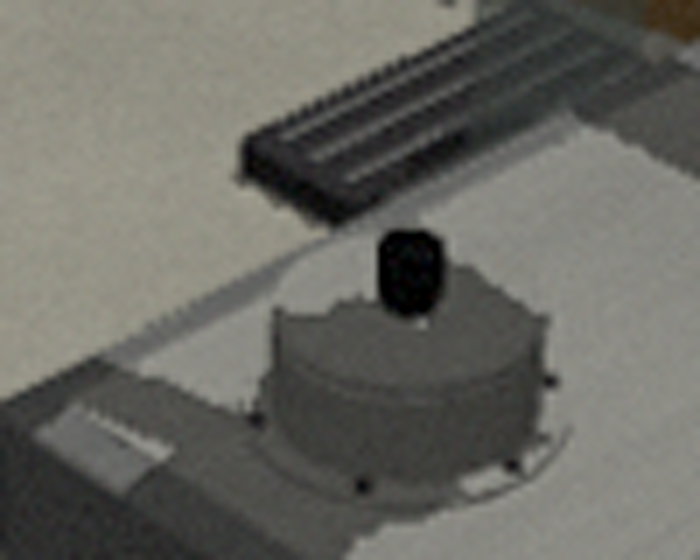

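```bash
python3 - <<'E'
from h import *
import pickle
c=pickle.load(open('w14.pkl','rb'));P=lambda u,v,z:plane(c,(u,v),z)[:2]
a,b,t,d=P(260,186,.143),P(382,186,.143),P(321,125,.143),P(321,246,.143)
print((a+b)/2,np.linalg.norm(a-b),(t+d)/2,np.linalg.norm(t-d))
print(ctrl.hand_in())
E
```

```text
[0.50671885 0.04236206] 0.09166109213018322 [0.50814781 0.04207251] 0.0914865657597481
the job is handed in; nothing more can be done
None
```

I closed the valve by feel, set the largest cover into the collar, and handed the job in at about 26 s of the 72 s allowed. No verdict was reported.

- **Valve:** The knob turned freely at about 0.06 to 0.17 N m (mostly packing friction). Resistance then rose after about 1.55 rad of turn. I stopped and held at about 0.37 to 0.44 N m total. That puts about 0.3 N m on the seat, uncertain because the moment reading jumps by about 0.05 N m. After I let go, the bar backed off about 8 to 9 degrees. That fits a hold of up to 0.45 N m on the seat, higher than the moment suggests. I expect friction to leave about 0.08 N m on the seat, but I did not measure the seat load again before covering it.
- **Cover:** I squeezed it in two directions to centre it, then lowered it about 8 mm below the rim with no side contact. It touched down at about 4 to 6 N. In the last pictures it lies flush and level. The flange measures 91.5 mm across and its centre is within 2 mm of the knob axis.
- **Bystanders:** I planned the paths clear of the bottles and glassware. None looked disturbed in the pictures I viewed, but I did not measure their positions at the end.
- **Disagreement:** The pictures showed the fingertips about 31 mm behind the reported TCP, not 8 mm ahead as stated. My first close on the knob therefore shut on air above the bar. I corrected for the offset after that.

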